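# Line up the turquoise by size on the display ledge

### The job

Line up the four turquoise stones by size on the pine ledge, each lying flat on its sawn underside in the middle of its own felt pad: the largest on the pad next to the red parts drawer, then steadily smaller, with the smallest on the pad farthest from it. Which way the stones are turned does not matter; leave the loupe standing where it is.

Things in the scene. Friction and masses are not known exactly. Their poses are not given: they have to be found in the camera images.
- stone_a_center (a point): the largest turquoise stone: a blue-green chunk with dark brown veins, flat sawn underside, 58 long (its x) x 42 wide (its y) x 36 mm high (its z, up); the point is its centre, half-way up. Its two long flanks, facing its own +y and -y, are upright, flat and parallel up to two thirds of its height; it starts lying on the table top (z = 0)
- stone_b_center (a point): the second largest turquoise stone: a blue-green chunk with dark brown veins, flat sawn underside, 46 long (its x) x 34 wide (its y) x 30 mm high (its z, up); the point is its centre, half-way up. Its two long flanks, facing its own +y and -y, are upright, flat and parallel up to two thirds of its height; it starts lying on the table top (z = 0)
- stone_c_center (a point): the second smallest turquoise stone: a blue-green chunk with dark brown veins, flat sawn underside, 36 long (its x) x 27 wide (its y) x 25 mm high (its z, up); the point is its centre, half-way up. Its two long flanks, facing its own +y and -y, are upright, flat and parallel up to two thirds of its height; it starts lying on the table top (z = 0)
- stone_d_center (a point): the smallest turquoise stone: a blue-green chunk with dark brown veins, flat sawn underside, 27 long (its x) x 20 wide (its y) x 20 mm high (its z, up); the point is its centre, half-way up. Its two long flanks, facing its own +y and -y, are upright, flat and parallel up to two thirds of its height; it starts lying on the table top (z = 0)
- pad0: one of four identical round grey felt pads, 60 mm across and 3 mm thick, fixed in a row about 85 mm apart on a pine ledge 12 mm high, 90 mm deep and 560 mm long; origin at the centre of the pad's underside, so its top is 3 mm above. The pads' names say nothing of their order along the ledge
- pad1: one of four identical round grey felt pads, 60 mm across and 3 mm thick, fixed in a row about 85 mm apart on a pine ledge 12 mm high, 90 mm deep and 560 mm long; origin at the centre of the pad's underside, so its top is 3 mm above. The pads' names say nothing of their order along the ledge
- pad2: one of four identical round grey felt pads, 60 mm across and 3 mm thick, fixed in a row about 85 mm apart on a pine ledge 12 mm high, 90 mm deep and 560 mm long; origin at the centre of the pad's underside, so its top is 3 mm above. The pads' names say nothing of their order along the ledge
- pad3: one of four identical round grey felt pads, 60 mm across and 3 mm thick, fixed in a row about 85 mm apart on a pine ledge 12 mm high, 90 mm deep and 560 mm long; origin at the centre of the pad's underside, so its top is 3 mm above. The pads' names say nothing of their order along the ledge
- drawer: red plastic parts drawer unit, 80 deep x 62 wide x 50 mm high, with a small steel pull, fixed at one end of the row of pads, its centre about 100 mm from the nearest pad's centre (at the other end a clear acrylic specimen box, 82 x 64 x 46 mm, is fixed likewise); it may be at either end; origin at the centre of its underside
- loupe: black round loupe, 34 mm across and 36 mm high, standing loose on the table top among the stones; it stays where it is; origin at the centre of its underside

How it is judged:
By the outcome, as a careful person would: the job done as asked, in the order asked, and still so for the second after the job is handed in, with the robot touching nothing.
It also fails if it takes over 102 s, if anything falls off the work surface, if the arm or the gripper's body presses on something with over 40 N, if the wrist force passes 120 N, or if a joint passes its speed limit or range.

### The arm

A 6-joint arm with a two-finger parallel gripper is mounted at the origin on the work surface. World frame = base frame: x ahead of the robot, y to its left, z up, the work surface at z = 0. Lengths are in mm, angles in rad, forces in N, time in s.
With the tool pointing down it reaches from about 375 to 825 mm from the base axis. Payload 5.5 kg.
Tool frame: the origin (TCP) lies between the finger pads; the fingertips stand 8 mm ahead of it and the grasp point (between the pads) lies 11 mm behind it; z points along the fingers, y is the line along which they close (so a half turn about z gives the same grasp; the last joint's range is limited). The gripper opens to 85 mm and grips with 20 to 120 N. Pads are 22 mm wide; open, the fingers measure 114 mm over their backs; the gripper's body (76 mm by 85 mm) begins 54 mm behind the grasp point. The pads swing forward as they close: fully open they stand 13 mm farther back than shut.
Start: joints at [-1.301, 0.314, -0.047, 1.21, 0, 1.571], TCP at [159.92, -578.291, 239.299] pointing down, gripper open.
Joint ranges: [-2.67, 2.67], [-0.69, 1.73], [-1.03, 1.25], [-2.08, 2.16], [-1.42, 1.45], [-3.14, 3.14]. Speed limits (rad/s): [2.39, 2.39, 3.01, 3.14, 3.14, 3.14].

### API

Orientations are given as [roll, pitch, yaw] about the fixed x, y, z axes, in that order (R = Rz(yaw) Ry(pitch) Rx(roll)).
In Python, from workcell import r gives the robot as it stands.
- The arm moves only by the tool arm_command, never from a script. Its arguments are lists of equal length, an entry for each row: "dp": the shift along the tool's x, y, z in mm, a list of three; "spin": the turn about the tool's z in degrees; "fingers": the closure, from 0 (fully open) to 1 (shut). A call has 1 to 12 rows; each row shifts and turns the commanded pose from where the row before left it, along the tool's axes as they then stand; what a row does not reach is not made up. A row lasts 1/10 s, in which the tool goes at most 50 mm and 8.59 degrees, less where a joint would pass 70% of its speed; a pose out of reach is approached as far as the arm can. A call with a gripper value outside its range is refused whole. The fingers move at their own pace and stop on an object; "force" is the grip in N (left out, the last holds). Time passes only in rows, so rows that do not move let the fingers close. It gives the time, the measured TCP pose, the force, the opening and the grip force at its end, in the units of the state.
- r.observe(): the state, without advancing time (a new reading comes with each control period).
- r.read_camera(name): name is "scene" or "side" or "wrist"; returns the picture (480x640x3 uint8, blue, green, red); there is no depth.
- r.get_calibration(name): a dict with "fx", "fy", "cx", "cy" (pixels), "k1" (the pictures are not rectified: a ray, as slopes to the right and down, at radius r is drawn at 1 + k1 r^2 times it, then the intrinsics apply), "extrinsics" (4x4, takes a point from world to camera coordinates). Camera axes: x right, y up, looking along -z (the intrinsics and any distortion apply to the point x, -y, -z); pixel columns grow to the right and rows downward; lengths in mm; the calibration is good to about 2 mm. A picture is of the moment at which its call begins: read the wrist's pose just before it. get_calibration takes no time and is no camera call; for the wrist camera it gives the pose at the moment of the call.
- r.hand_in(): hands the job in; it is judged then, once.
The state is a dict: "time": time; "joint_pos": joint angles; "joint_velocities": joint speeds; "effort": joint torques, N m; "tool_pos": TCP position; "orientation": TCP orientation; "wrist_force": force on the tool from outside, world axes, zero at the start; "ft_torque": the same for the moment, N m; "gripper_width": finger opening in mm; "finger_force": force on a finger pad.
Only numpy, scipy, OpenCV 4.12 (cv2) and the standard library are available. Lean on these libraries where they do the work, as an engineer would, in place of code of your own. Each camera call takes 0.05 s, during which the arm holds its last target. There are 200 camera calls.

## Working session

There is one attempt and no reset: what is moved stays moved. The work goes in short steps, Python scripts to look and compute and a tool call to move; the robot and the scene stay as the last step left them, time stands still between calls to the robot, and variables do not carry over. Pictures are saved under pics/ and viewed, at most 14 in all, crops included, and the job is handed in when it is done.

Besides the shell and the picture viewer there is one more tool, called after "Request:" by a JSON object that holds its "fn" and its "kwargs". arm_command: Moves the arm, as the interface text tells. Its arguments: {"type":"object","properties":{"dp":{"type":"array","items":{"type":"array","items":{"type":"number"}}},"spin":{"type":"array","items":{"type":"number"}},"fingers":{"type":"array","items":{"type":"number"}},"force":{"type":"number"}},"required":["dp","spin","fingers"]}

```bash
mkdir -p pics; python3 - <<'E'
from workcell import r
import cv2,json
for n in ("scene","side"):
    cv2.imwrite(f"pics/{n}0.png",r.read_camera(n)); c=r.get_calibration(n); print(n,c)
s=r.observe();print(s)
E
```

```text
scene {'fx': 448.0751498081336, 'fy': 448.0751498081336, 'cx': 318.5295835673858, 'cy': 238.93967619335464, 'k1': -0.10023985220067194, 'extrinsics': array([[ 7.81551556e-01,  6.23814113e-01, -5.75481037e-03,
        -4.12457144e+02],
       [-3.81260574e-01,  4.84926924e-01,  7.87074490e-01,
         1.56121947e+02],
       [ 4.93778837e-01, -6.12945210e-01,  6.16831119e-01,
        -1.03064767e+03],
       [ 0.00000000e+00,  0.00000000e+00,  0.00000000e+00,
         1.00000000e+00]])}
side {'fx': 475.79264658051767, 'fy': 475.79264658051767, 'cx': 317.1390977905523, 'cy': 248.22017185112182, 'k1': 0.005920185564559501, 'extrinsics': array([[-8.77470049e-01, -4.79563609e-01, -8.06586360e-03,
         4.66867718e+02],
       [ 3.22309569e-01, -6.02025233e-01,  7.30535530e-01,
        -2.08229263e+02],
       [-3.55194109e-01,  6.38423342e-01,  6.82827051e-01,
        -7.25678036e+02],
       [ 0.00000000e+00,  0.00000000e+00,  0.00000000e+00,
         1.00000000e+00]])}
{'time': 0.1, 'joint_pos': array([-1.30101740e+00,  3.14170586e-01, -4.79732489e-02,  1.21017441e+00,
        5.32946662e-06,  1.57078737e+00]), 'joint_velocities': array([-2.14552229e-04, -1.77749351e-03,  3.73738418e-03,  8.94026409e-04,
        7.63981970e-05,  1.02213758e-03]), 'effort': array([-1.44904811e-04, -5.40767634e+01,  3.40540445e+01,  1.12234242e-02,
       -7.07508548e-05,  1.29485133e-05]), 'tool_pos': array([ 159.7808874 , -577.82084616,  238.51415394]), 'orientation': array([-3.14007074e+00, -5.34308996e-06,  2.69787871e-01]), 'wrist_force': array([ 0.14947335,  0.19198534, -0.5853134 ]), 'ft_torque': array([ 0.03852834,  0.02203843, -0.02442767]), 'finger_force': 0.0, 'gripper_width': 85.41978663402364}
```

View pics/scene0.png

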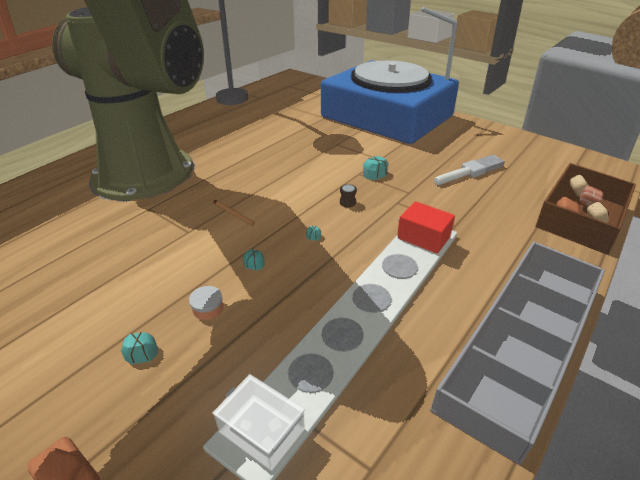

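View pics/side0.png

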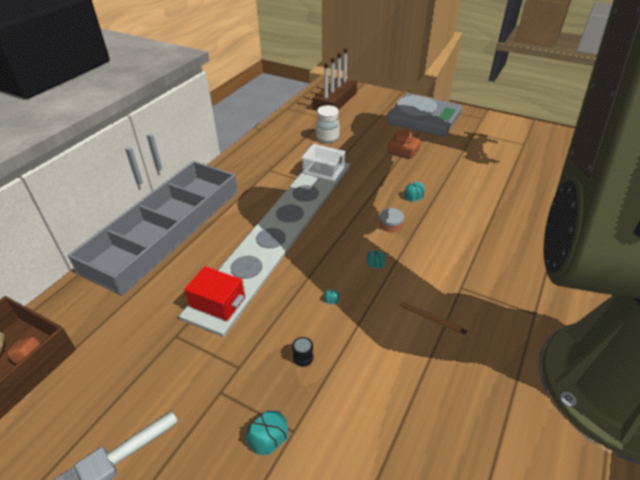

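The scene view shows the stones at about (375,168), (314,233), (254,260) and (140,348). The loupe is at (348,195), the red drawer at (427,228), and the pads at (400,266), (372,298), (343,334) and (311,372). The side view shows the same stones at (268,432), (331,297), (376,259) and (414,191), with the drawer at (215,293).

```bash
cat > h.py <<'E'
from workcell import r
import cv2, numpy as np
def ray(c,uv):
    p=(np.array(uv,float).reshape(-1,2)-[c['cx'],c['cy']])/[c['fx'],c['fy']]
    q=p.copy()
    for _ in range(20): q=p/(1+c['k1']*(q**2).sum(1,keepdims=True))
    E=c['extrinsics']; R=E[:3,:3]
    return -R.T@E[:3,3], np.c_[q[:,0],-q[:,1],-np.ones(len(q))]@R
def plane(c,uv,z):
    o,d=ray(c,uv); return (o+d*((z-o[2])/d[:,2])[:,None])[:,:2]
def tri(c1,u1,c2,u2):
    o1,d1=ray(c1,u1);o2,d2=ray(c2,u2);d1=d1[0]/np.linalg.norm(d1);d2=d2[0]/np.linalg.norm(d2)
    s=np.linalg.lstsq(np.c_[d1,-d2],o2-o1,rcond=None)[0]
    a=o1+s[0]*d1;b=o2+s[1]*d2
    return (a+b)/2,np.linalg.norm(a-b)
def blobs(mask,amin):
    cs,_=cv2.findContours(mask,cv2.RETR_EXTERNAL,cv2.CHAIN_APPROX_NONE)
    return [k for k in cs if cv2.contourArea(k)>amin]
def cen(k):
    m=cv2.moments(k);return m['m10']/m['m00'],m['m01']/m['m00']
def turq(im):
    h=cv2.cvtColor(im,cv2.COLOR_BGR2HSV)
    m=cv2.inRange(h,(80,90,30),(98,255,255)); return cv2.morphologyEx(m,cv2.MORPH_CLOSE,np.ones((5,5)))
def grey(im):
    h=cv2.cvtColor(im,cv2.COLOR_BGR2HSV)
    return h
E
python3 - <<'E'
from h import *
cal={n:r.get_calibration(n) for n in("scene","side")}
im={n:cv2.imread(f"pics/{n}0.png") for n in cal}
B={n:blobs(turq(im[n]),60) for n in cal}
for n in cal:
  for k in B[n]:
    print(n,np.round(cen(k)),cv2.contourArea(k),cv2.boundingRect(k), plane(cal[n],cen(k),13).round())
for k in B['scene']:
  best=min(((tri(cal['scene'],cen(k),cal['side'],cen(j))) for j in B['side']),key=lambda t:t[1])
  print(np.round(best[0]),round(best[1],1))
def red(im):
    h=cv2.cvtColor(im,cv2.COLOR_BGR2HSV);return cv2.inRange(h,(0,220,120),(4,255,255))|cv2.inRange(h,(176,220,120),(180,255,255))
for n in cal:
  for k in blobs(red(im[n]),300): print(n,'red',cen(k),plane(cal[n],cen(k),30).round())
  g=cv2.cvtColor(im[n],cv2.COLOR_BGR2GRAY)
  pts={'scene':[(400,266),(372,298),(343,334),(311,372)],'side':[(246,267),(271,237),(290,213),(306,193)]}[n]
  for p in pts:
    f=np.zeros((482,642),np.uint8)
    cv2.floodFill(im[n].copy(),f,p,255,(14,)*3,(14,)*3,cv2.FLOODFILL_MASK_ONLY|cv2.FLOODFILL_FIXED_RANGE|(255<<8))
    k=max(blobs(f[1:-1,1:-1],1),key=cv2.contourArea)
    k=cv2.convexHull(k); w=plane(cal[n],k.reshape(-1,2),15); (cx,cy),rad=cv2.minEnclosingCircle(w.astype(np.float32))
    print(n,p,len(k),np.round([cx,cy,rad]),np.ptp(w,axis=0).round())
E
```

```text
scene [138. 348.] 758.0 (122, 333, 32, 31) [[ 448. -306.]]
scene [254. 259.] 287.0 (244, 250, 20, 20) [[441. -69.]]
scene [314. 233.] 132.0 (307, 227, 14, 13) [[474.  52.]]
scene [374. 168.] 383.0 (363, 157, 24, 22) [[428. 327.]]
side [267. 432.] 1227.0 (247, 411, 41, 43) [[433. 327.]]
side [331. 296.] 139.0 (325, 290, 14, 13) [[469.  62.]]
side [376. 259.] 213.5 (368, 251, 17, 17) [[437. -61.]]
side [414. 191.] 244.5 (405, 182, 19, 19) [[ 449. -302.]]
[ 448. -305.   12.] 2.9
[438. -65.   9.] 1.6
[471.  58.   8.] 1.4
[431. 326.  14.] 3.4
scene (400, 266) 19 [645.  69.  30.] [57. 59.]
scene (372, 298) 15 [651. -17.  28.] [54. 41.]
scene (343, 334) 26 [ 656. -107.   30.] [59. 59.]
scene (311, 372) 24 [ 662. -185.   30.] [59. 58.]
side red (215.51245101757044, 287.7902919984831) [[651. 155.]]
side (246, 267) 19 [644.  75.  29.] [55. 54.]
side (271, 237) 5 [641. -17.  22.] [41. 19.]
side (290, 213) 19 [ 655. -102.   29.] [57. 57.]
side (306, 193) 14 [ 661. -180.   29.] [58. 58.]
```

Request:
{"fn": "arm_command", "kwargs": {"dp": [[32, -17, 0], [32, -17, 0], [32, -17, 0], [32, -17, 0], [32, -17, 0], [32, -17, 0], [32, -17, 0], [32, -17, 0], [32, -17, 0], [32, -17, 0], [30, -15, 0], [0, 0, 0]], "spin": [0, 0, 0, 0, 0, 0, 0, 0, 0, 0, 0, 0], "fingers": [0, 0, 0, 0, 0, 0, 0, 0, 0, 0, 0, 0]}}

```text
time: 1.3
tool_pos: [450.2, -304.1, 238.9]
orientation: [-3.14, -0.001, 0.274]
wrist_force: [0.1, -1.1, 0.7]
gripper_width: 85.5
finger_force: 0.0
```

```bash
cat >> h.py <<'E'
def stone(h,name,near):
    """wrist look; top-face rectangle & offset in tool axes"""
    s=r.observe();c=r.get_calibration("wrist");im=r.read_camera("wrist");cv2.imwrite(f"pics/{name}.png",im)
    x,y,z=s['tool_pos'];yaw=s['orientation'][2]
    print('t',round(s['time'],2),'tcp',np.round(s['tool_pos'],1),'rpy',np.round(s['orientation'],3),'w',round(s['gripper_width'],1),'cam',np.round(-c['extrinsics'][:3,:3].T@c['extrinsics'][:3,3]))
    for k in blobs(turq(im),150):
        w=plane(c,k.reshape(-1,2),h/2)
        if np.linalg.norm(w.mean(0)-near)>90: continue
        (cx,cy),(a,b),ang=cv2.minAreaRect(w.astype(np.float32))
        if a<b: a,b,ang=b,a,ang+90
        ang=np.radians(ang)   # long axis world angle
        d=np.array([cx-x,cy-y]); t=[d@[np.cos(yaw),np.sin(yaw)],d@[np.sin(yaw),-np.cos(yaw)]]
        turn=(ang-yaw+np.pi/2)%np.pi-np.pi/2   # want tool x along long axis
        print('c',np.round([cx,cy],1),'LxW',np.round([a,b],1),'ang',round(ang,3),'tool dxy',np.round(t,1),'spin deg',round(-np.degrees(turn),1),'bbox',cv2.boundingRect(k))
E
python3 -c "
from h import *
stone(30,'w_b',(448,-304))"
```

```text
t 1.3 tcp [ 450.2 -304.1  238.9] rpy [-3.14e+00 -1.00e-03  2.74e-01] w 85.5 cam [ 521. -284.  373.]
c [ 449.6 -304.1] LxW [46.7 34.4] ang 0.898 tool dxy [-0.6 -0.2] spin deg -35.7 bbox (298, 190, 41, 44)
```

View pics/w_b.png

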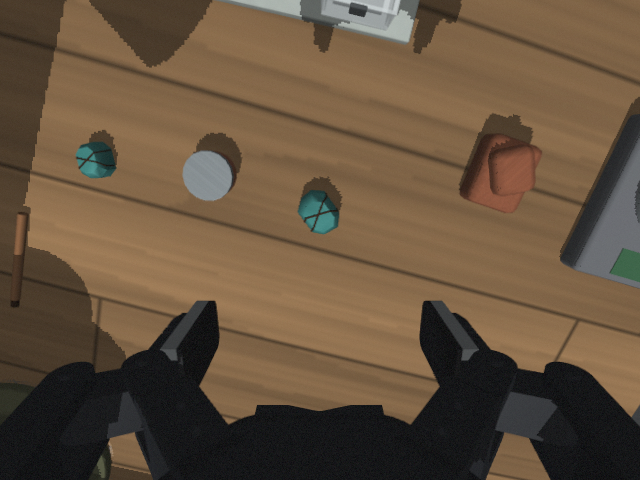

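The wrist view shows stone b at (320,212) between the open fingers, measuring 46.7 x 34.4, which matches. Stone c is at (96,160). I'll descend, turn, and check the angle from closer.

Request:
{"fn": "arm_command", "kwargs": {"dp": [[0, 0, 25], [0, 0, 25], [0, 0, 25], [0, 0, 25], [0, 0, 25], [0, 0, 15], [0, 0, 0]], "spin": [-7, -7, -7, -7, -7, -1, 0], "fingers": [0, 0, 0, 0, 0, 0, 0]}}

```text
time: 2.05
tool_pos: [445.2, -306.3, 96.8]
orientation: [-3.137, 0.001, 0.897]
wrist_force: [0.2, -0.4, -1.2]
gripper_width: 85.6
finger_force: 0.0
```

```bash
python3 -c "
from h import *
stone(30,'w_b2',(449,-304))"
```

```text
t 2.05 tcp [ 445.2 -306.3   96.8] rpy [-3.137e+00  1.000e-03  8.970e-01] w 85.6 cam [ 492. -249.  231.]
c [ 449.3 -303.5] LxW [50.3 34.4] ang 0.882 tool dxy [4.7 1.4] spin deg 0.8 bbox (294, 210, 54, 74)
```

View pics/w_b2.png

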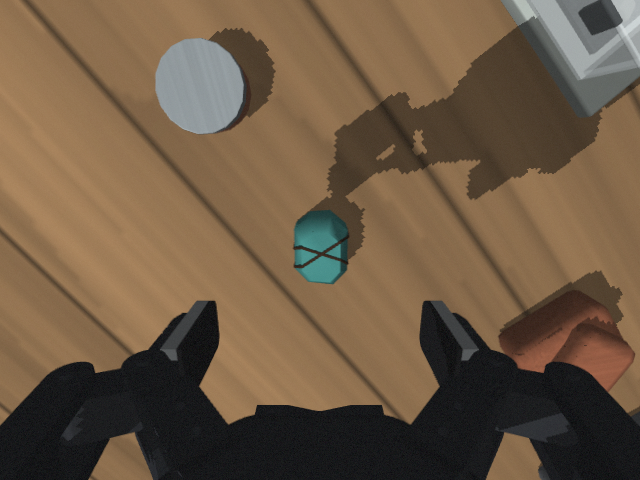

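The close view shows stone b at (320,247), its long axis vertical in the picture and its flanks facing the fingers. It's ready to grasp.

Request:
{"fn": "arm_command", "kwargs": {"dp": [[4.5, 1.5, 20], [0, 0, 25], [0, 0, 25], [0, 0, 14], [0, 0, 2], [0, 0, 0], [0, 0, 0], [0, 0, 0], [0, 0, 0], [0, 0, 0], [0, 0, 0], [0, 0, 0]], "spin": [0, 0, 0, 0, 0, 0, 0, 0, 0, 0, 0, 0], "fingers": [0, 0, 0, 0, 0, 0.8, 0.8, 0.8, 0.8, 0.8, 0.8, 0.8], "force": 40}}

```text
time: 3.3
tool_pos: [452.6, -304.6, 14.5]
orientation: [3.14, -0.0, 0.898]
wrist_force: [-0.7, 1.3, 6.3]
gripper_width: 32.9
finger_force: 40.5
```

Request:
{"fn": "arm_command", "kwargs": {"dp": [[0, 0, -20], [0, 0, -35], [0, 0, -40], [0, 0, -40], [39, -3, 0], [39, -3, 0], [39, -3, 0], [39, -3, 0], [39, -3, 0], [39, -3, 0], [39, -3, 0], [39, -3, 0]], "spin": [0, 0, 0, 0, 0, 0, 0, 0, 0, 0, 0, 0], "fingers": [0.8, 0.8, 0.8, 0.8, 0.8, 0.8, 0.8, 0.8, 0.8, 0.8, 0.8, 0.8]}}

```text
time: 4.5
tool_pos: [628.3, -43.6, 148.5]
orientation: [3.141, -0.0, 0.898]
wrist_force: [0.9, -1.6, -1.1]
gripper_width: 33.1
finger_force: 40.2
```

```bash
python3 - <<'E'
from h import *
s=r.observe();c=r.get_calibration("wrist");im=r.read_camera("wrist");cv2.imwrite("pics/w_pads.png",im)
print(s['tool_pos'],s['orientation'],s['gripper_width'],s['finger_force'])
E
```

```text
[628.2512509  -43.63070992 148.53027487] [ 3.14130082e+00 -6.18136483e-05  8.98237635e-01] 33.07359872611672 40.2498060464859
```

View pics/w_pads.png

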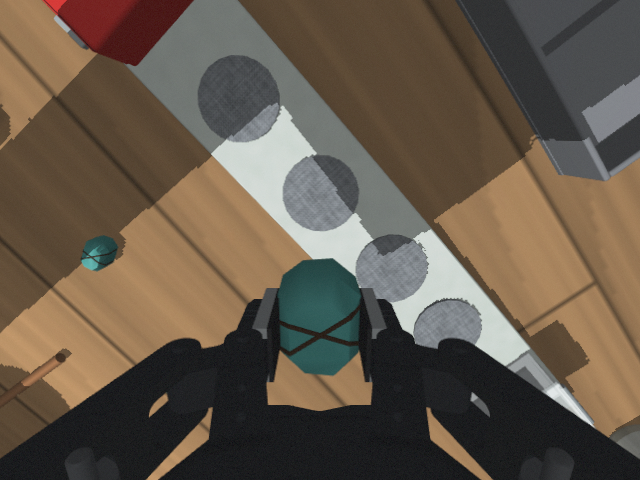

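The wrist view shows stone b held. The pads are at about (238,98), (320,193), (392,268) and (447,331), and the drawer is at top left. Next I'll fit each pad's rim as a circle on the z = 15 plane.

```bash
cat >> h.py <<'E'
from scipy.optimize import least_squares
def pads(c,im,guess):
    """rim points: strongest brightening outward along radial lines in the z=15 plane; robust circle of 30 mm"""
    g=cv2.GaussianBlur(cv2.cvtColor(im,cv2.COLOR_BGR2GRAY),(5,5),0).astype(np.float32); E=c['extrinsics'];out=[]
    def px(P):
        q=np.c_[P,np.full(len(P),15.)]@E[:3,:3].T+E[:3,3]; m=np.c_[q[:,0],-q[:,1]]/-q[:,2:]
        m=m*(1+c['k1']*(m**2).sum(1,keepdims=True)); return (m*[c['fx'],c['fy']]+[c['cx'],c['cy']]).astype(np.float32)
    for uv in guess:
        ce=plane(c,uv,15)[0]; rr=np.arange(20,40,.5)
        for _ in range(4):
            pts=[]
            for t in np.radians(np.arange(0,360,6)):
                d=np.array([np.cos(t),np.sin(t)]); P=ce+rr[:,None]*d; m=px(P)
                v=cv2.remap(g,m[:,:1],m[:,1:],cv2.INTER_LINEAR).ravel(); e=v[4:]/np.maximum(v[:-4],10)
                i=e.argmax()
                if e[i]>1.25: pts.append(P[i+2])
            pts=np.array(pts); f=least_squares(lambda p:np.hypot(*(pts-p).T)-30,ce,loss='soft_l1',f_scale=.7); ce=f.x
        res=np.hypot(*(pts-ce).T)-30
        print('pad',np.round(ce,1),'n',len(pts),'mad',np.median(abs(res)).round(2),'mean r',(30+np.median(res)).round(2)); out.append(ce)
    return out
E
python3 - <<'E'
from h import *
c=r.get_calibration("wrist");im=cv2.imread("pics/w_pads.png")
o=pads(c,im,[(238,98),(320,193),(392,268),(447,331)])
print(np.linalg.norm(np.diff(o,axis=0),axis=1))
s=r.observe();x,y,_=s['tool_pos'];w=s['orientation'][2]
d=o[1]-[x,y];print(d@[np.cos(w),np.sin(w)],d@[np.sin(w),-np.cos(w)])
E
```

```text
pad [649.6  76.6] n 59 mad 0.49 mean r 29.51
pad [653.7 -13.9] n 60 mad 0.5 mean r 29.5
pad [661.  -99.5] n 51 mad 0.01 mean r 30.0
pad [ 667.8 -176.6] n 36 mad 0.04 mean r 29.98
[90.59544418 85.90305746 77.35368465]
32.902325640114974 2.0230204691981895
```

Request:
{"fn": "arm_command", "kwargs": {"dp": [[33, 2, 0], [1.4, 0, 20], [0, 0, 0]], "spin": [0, 0, 0], "fingers": [0.8, 0.8, 0.8]}}

```text
time: 4.85
tool_pos: [649.1, -18.6, 125.9]
orientation: [-3.138, 0.002, 0.9]
wrist_force: [-0.8, 0.2, -1.0]
gripper_width: 32.8
finger_force: 40.2
```

```bash
cat >> h.py <<'E'
PADS=np.array([[649.6,76.6],[653.7,-13.9],[661,-99.5],[667.8,-176.6]])
def pix(c,P):
    E=c['extrinsics'];q=np.asarray(P,float)@E[:3,:3].T+E[:3,3];m=np.c_[q[:,0],-q[:,1]]/-q[:,2:]
    m=m*(1+c['k1']*(m**2).sum(1,keepdims=True));return m*[c['fx'],c['fy']]+[c['cx'],c['cy']]
def lookpads(name,idx,off=(0,0)):
    s=r.observe();c=r.get_calibration("wrist");im=r.read_camera("wrist");cv2.imwrite(f"pics/{name}.png",im)
    print('t',s['time'],np.round(s['tool_pos'],1),np.round(s['orientation'],3),'w',round(s['gripper_width'],1))
    g=pix(c,np.c_[PADS[idx],np.full(len(idx),15)]); print(g.round())
    w=s['orientation'][2]
    for o in pads(c,im,g):
        d=o-s['tool_pos'][:2];print('  tool dxy',np.round([d@[np.cos(w),np.sin(w)],d@[np.sin(w),-np.cos(w)]],1))
E
python3 -c "
from h import *
lookpads('w_p2',[0,1,2])"
```

```text
t 4.85 [649.1 -18.6 125.9] [-3.138e+00  2.000e-03  9.000e-01] w 32.8
[[232. 136.]
 [319. 233.]
 [394. 309.]]
pad [646.4  70.8] n 60 mad 0.49 mean r 29.75
pad [650.7 -19.5] n 40 mad 0.0 mean r 30.0
pad [ 657.6 -104.4] n 48 mad 0.52 mean r 30.04
  tool dxy [ 68.3 -57.7]
  tool dxy [0.3 1.7]
  tool dxy [-61.9  60. ]
```

Request:
{"fn": "arm_command", "kwargs": {"dp": [[0, 0, 0], [0, 0, 0]], "spin": [0, 0], "fingers": [0.8, 0.8]}}

```text
time: 5.1
tool_pos: [650.6, -20.2, 129.3]
orientation: [3.141, -0.0, 0.897]
wrist_force: [-0.5, -0.0, -1.2]
gripper_width: 32.8
finger_force: 40.2
```

```bash
sed -i 's/^PADS=.*/PADS=np.array([[646.4,70.8],[650.7,-19.5],[657.6,-104.4],[664.6,-182]])/' h.py; python3 -c "
from h import *
lookpads('w_p3',[0,1,2])"
```

```text
t 5.1 [650.6 -20.2 129.3] [ 3.141 -0.     0.897] w 32.8
[[231. 146.]
 [317. 240.]
 [390. 314.]]
pad [646.4  70.8] n 60 mad 0.48 mean r 29.53
pad [650.5 -19.5] n 43 mad 0.49 mean r 29.98
pad [ 658.1 -105. ] n 48 mad 0.52 mean r 29.57
  tool dxy [ 68.5 -60. ]
  tool dxy [ 0.4 -0.5]
  tool dxy [-61.6  58.7]
```

View pics/w_p3.png

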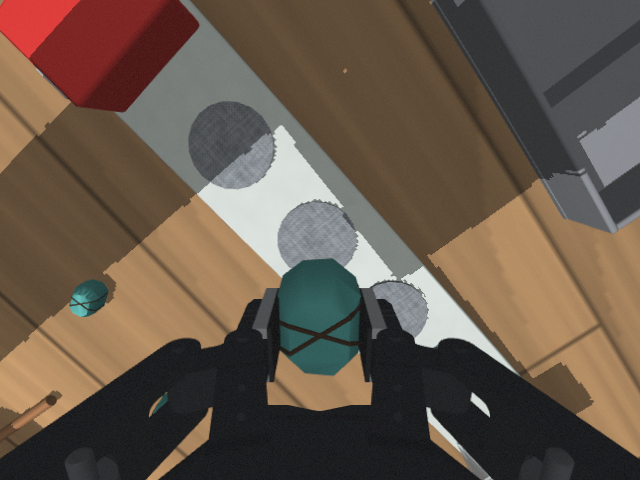

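The view shows stone b held at (320,317) and pad 1 at (317,240) just ahead, so the pad fits agree. Next I'll measure the stone's offset in the hand.

```bash
cat >> h.py <<'E'
def held(h,ztcp,name):
    """stone's centre in the hand, tool axes; ztcp = TCP height above the stone's underside at grasp"""
    s=r.observe();c=r.get_calibration("wrist");im=r.read_camera("wrist");cv2.imwrite(f"pics/{name}.png",im)
    m=turq(im);m[:,:200]=0;m[:,440:]=0;m[:180]=0
    k=max(blobs(m,150),key=cv2.contourArea);w=plane(c,k.reshape(-1,2),s['tool_pos'][2]-ztcp+h/2);a=s['orientation'][2]
    d=w-s['tool_pos'][:2];X=d@[np.cos(a),np.sin(a)];Y=d@[np.sin(a),-np.cos(a)]
    print('held x',X.min().round(1),X.max().round(1),'mid',((X.min()+X.max())/2).round(1),'y',Y.min().round(1),Y.max().round(1),'w',s['gripper_width'],'z',s['tool_pos'][2])
E
python3 -c "
from h import *
held(30,14.5,'w_h1')"
```

```text
held x -29.9 26.1 mid -1.9 y -17.0 18.7 w 32.729790225213215 z 129.32162785831025
```

Request:
{"fn": "arm_command", "kwargs": {"dp": [[2, -1, 25], [0, 0, 30], [0, 0, 25], [0, 0, 15], [0, 0, 0], [0, 0, 0]], "spin": [0, 0, 0, 0, 0, 0], "fingers": [0.8, 0.8, 0.8, 0.8, 0.8, 0.8]}}

```text
time: 5.8
tool_pos: [651.5, -17.4, 34.1]
orientation: [3.141, -0.0, 0.898]
wrist_force: [0.1, 0.5, -0.8]
gripper_width: 33.0
finger_force: 40.2
```

Request:
{"fn": "arm_command", "kwargs": {"dp": [[-0.7, 0, 3], [0, 0, 1.5], [0, 0, 0], [0, 0, 0], [0, 0, 0], [0, 0, 0], [0, 0, -5], [0, 0, -25], [0, 0, -35], [0, 0, -35]], "spin": [0, 0, 0, 0, 0, 0, 0, 0, 0, 0], "fingers": [0.8, 0.8, 0.8, 0.3, 0.3, 0.3, 0.2, 0, 0, 0]}}

```text
time: 6.8
tool_pos: [650.0, -17.8, 129.8]
orientation: [-3.141, 0.001, 0.898]
wrist_force: [1.2, 0.0, 0.3]
gripper_width: 85.0
finger_force: 0.0
```

```bash
cat >> h.py <<'E'
def onpad(h,i,name):
    """stone standing on pad i, wrist view"""
    s=r.observe();c=r.get_calibration("wrist");im=r.read_camera("wrist");cv2.imwrite(f"pics/{name}.png",im)
    for k in blobs(turq(im),150):
        w=plane(c,k.reshape(-1,2),15+h/2)
        if np.linalg.norm(w.mean(0)-PADS[i])>50: continue
        (cx,cy),wh,_=cv2.minAreaRect(w.astype(np.float32)); print('stone',np.round([cx,cy],1),np.round(wh,1),'err',np.round(np.array([cx,cy])-PADS[i],1))
    print(s['time'],s['tool_pos'].round(1),s['orientation'].round(3),s['gripper_width'])
E
python3 -c "
from h import *
onpad(30,1,'p_b')"
```

```text
stone [651.3 -19.1] [49.9 34.4] err [0.6 0.4]
6.8 [650.  -17.8 129.8] [-3.141e+00  1.000e-03  8.980e-01] 85.02051181346276
```

Request:
{"fn": "arm_command", "kwargs": {"dp": [[12, -35, -20], [12, -35, -20], [12, -35, -20], [12, -35, 0], [12, -35, 0], [12, -35, 0], [12, -35, 0], [12, -35, 0], [12, -35, 0], [12, -35, 0], [12, -35, 0], [0, 0, 0]], "spin": [0, 0, 0, 0, 0, 0, 0, 0, 0, 0, 0, 0], "fingers": [0, 0, 0, 0, 0, 0, 0, 0, 0, 0, 0, 0]}}

```text
time: 8.05
tool_pos: [429.6, 328.4, 189.2]
orientation: [-3.14, -0.001, 0.903]
wrist_force: [-0.2, -0.1, 0.1]
gripper_width: 85.6
finger_force: 0.0
```

```bash
python3 -c "
from h import *
stone(36,'w_a',(431,326))"
```

```text
t 8.05 tcp [429.6 328.4 189.2] rpy [-3.14e+00 -1.00e-03  9.03e-01] w 85.6 cam [476. 386. 324.]
c [433.4 325. ] LxW [60.8 42.4] ang 1.243 tool dxy [-0.4  5.1] spin deg -19.5 bbox (297, 188, 55, 68)
```

View pics/w_a.png

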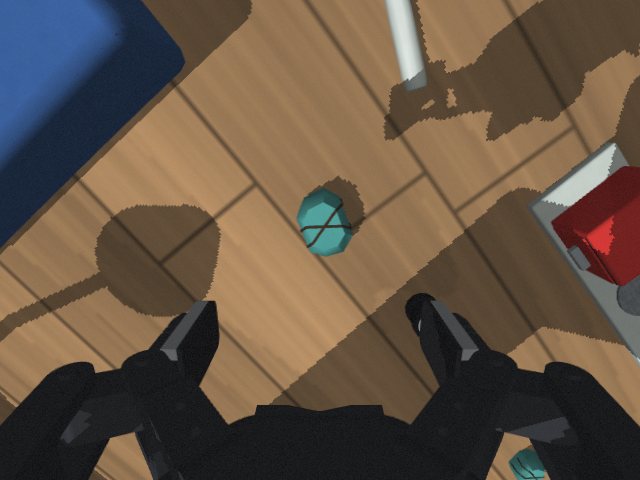

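Stone a is at (325,222), measuring 60.8 x 42.4. The loupe is partly hidden behind the right finger at (418,308), so I need to check its clearance.

Request:
{"fn": "arm_command", "kwargs": {"dp": [[0, 5, 20], [0, 0, 30], [0, 0, 30], [0, 0, 0], [0, 0, 0]], "spin": [-7, -7, -5.5, 0, 0], "fingers": [0, 0, 0, 0, 0]}}

```text
time: 8.6
tool_pos: [435.9, 321.3, 109.1]
orientation: [-3.141, 0.001, 1.235]
wrist_force: [-0.7, -0.0, -0.1]
gripper_width: 85.6
finger_force: 0.0
```

```bash
python3 - <<'E'
from h import *
stone(36,'w_a2',(433,325))
a,b=r.get_calibration('scene'),r.get_calibration('side')
print('loupe',tri(a,(348,195),b,(303,351)))
s=r.observe();p=tri(a,(348,195),b,(303,351))[0]
d=p[:2]-s['tool_pos'][:2];w=s['orientation'][2];print(d@[np.cos(w),np.sin(w)],d@[np.sin(w),-np.cos(w)])
E
```

```text
t 8.6 tcp [435.9 321.3 109.1] rpy [-3.141e+00  1.000e-03  1.235e+00] w 85.6 cam [461. 390. 243.]
c [433.2 324.9] LxW [63.  42.4] ang 1.255 tool dxy [ 2.5 -3.7] spin deg -1.1 bbox (280, 200, 64, 89)
loupe (array([453.65721233, 189.47916982,  18.36248863]), np.float64(0.3236918758357537))
-119.5149308049253 59.74604788156774
```

Request:
{"fn": "arm_command", "kwargs": {"dp": [[2.5, -3.5, 20], [0, 0, 30], [0, 0, 30], [0, 0, 14], [0, 0, 2], [0, 0, 0], [0, 0, 0], [0, 0, 0], [0, 0, 0], [0, 0, 0], [0, 0, 0], [0, 0, 0]], "spin": [-1, 0, 0, 0, 0, 0, 0, 0, 0, 0, 0, 0], "fingers": [0, 0, 0, 0, 0, 0.8, 0.8, 0.8, 0.8, 0.8, 0.8, 0.8], "force": 40}}

```text
time: 9.85
tool_pos: [434.1, 326.6, 14.5]
orientation: [3.14, -0.002, 1.256]
wrist_force: [-0.4, -0.3, 5.8]
gripper_width: 41.0
finger_force: 41.0
```

Request:
{"fn": "arm_command", "kwargs": {"dp": [[0, 0, -20], [0, 0, -35], [0, 0, -40], [0, 0, -30], [-20, 31.5, 0], [-20, 31.5, 0], [-20, 31.5, 0], [-20, 31.5, 0], [-20, 31.5, 0], [-20, 31.5, 0], [-20, 31.5, 0], [-20, 31.5, 0]], "spin": [0, 0, 0, 0, 0, 0, 0, 0, 0, 0, 0, 0], "fingers": [0.8, 0.8, 0.8, 0.8, 0.8, 0.8, 0.8, 0.8, 0.8, 0.8, 0.8, 0.8]}}

```text
time: 11.05
tool_pos: [623.9, 94.2, 138.3]
orientation: [3.141, -0.0, 1.256]
wrist_force: [0.8, 0.0, -1.8]
gripper_width: 40.9
finger_force: 41.8
```

Request:
{"fn": "arm_command", "kwargs": {"dp": [[-17.5, 29, 0], [0, 0, 0], [0, 0, 0]], "spin": [0, 0, 0], "fingers": [0.8, 0.8, 0.8]}}

```text
time: 11.35
tool_pos: [645.3, 69.2, 137.7]
orientation: [-3.141, -0.0, 1.254]
wrist_force: [-0.7, -0.4, -2.4]
gripper_width: 40.8
finger_force: 41.8
```

```bash
python3 -c "
from h import *
held(36,14.5,'w_ha')
lookpads('w_pa',[0])"
```

```text
held x -15.5 31.8 mid 8.1 y -21.1 23.1 w 40.79998717690561 z 137.7436471008857
t 11.4 [644.8  70.  137.8] [-3.141 -0.     1.256] w 41.2
[[319. 235.]]
pad [646.   71.2] n 42 mad 0.47 mean r 29.53
  tool dxy [1.5 0.8]
```

View pics/w_pa.png

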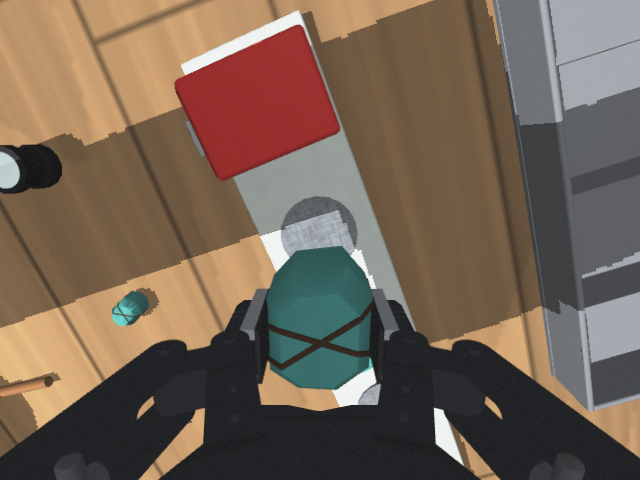

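Stone a is held at (320,317), and pad 0 is at (319,235) next to the drawer. The hand-offset measurement was upset by the dark vein splitting the mask, so I'll use the grasp-time offset of -1.9.

Request:
{"fn": "arm_command", "kwargs": {"dp": [[3.4, 0.8, 25], [0, 0, 30], [0, 0, 30], [0, 0, 18], [0, 0, 0], [0, 0, 0]], "spin": [0, 0, 0, 0, 0, 0], "fingers": [0.8, 0.8, 0.8, 0.8, 0.8, 0.8]}}

```text
time: 12.05
tool_pos: [646.7, 73.8, 35.3]
orientation: [-3.141, 0.0, 1.257]
wrist_force: [0.8, 0.1, -2.0]
gripper_width: 41.0
finger_force: 41.8
```

Request:
{"fn": "arm_command", "kwargs": {"dp": [[-1, 0, 4], [0, 0, 1.5], [0, 0, 0], [0, 0, 0], [0, 0, 0], [0, 0, 0], [0, 0, -5], [0, 0, -25], [0, 0, -35], [0, 0, -35], [0, 0, 0]], "spin": [0, 0, 0, 0, 0, 0, 0, 0, 0, 0, 0], "fingers": [0.8, 0.8, 0.8, 0.2, 0.2, 0.2, 0.1, 0, 0, 0, 0]}}

```text
time: 13.15
tool_pos: [650.6, 72.3, 135.6]
orientation: [3.133, -0.004, 1.256]
wrist_force: [0.1, -0.0, 1.3]
gripper_width: 85.5
finger_force: 0.0
```

```bash
python3 -c "
from h import *
onpad(36,0,'p_a')"
```

```text
stone [647.6  70.3] [62.8 42.3] err [ 1.2 -0.5]
13.15 [650.6  72.3 135.6] [ 3.133 -0.004  1.256] 85.49981146954619
```

Request:
{"fn": "arm_command", "kwargs": {"dp": [[-28, -23, -10], [-28, -23, -10], [-28, -23, -10], [-28, -23, 0], [-28, -23, 0], [-28, -23, 0], [-28, -21, 0], [0, 0, 0], [0, 0, 0]], "spin": [0, 0, 0, 0, 0, 0, 0, 0, 0], "fingers": [0, 0, 0, 0, 0, 0, 0, 0, 0]}}

```text
time: 14.1
tool_pos: [434.4, -65.4, 158.9]
orientation: [-3.141, -0.0, 1.255]
wrist_force: [-0.3, 1.1, -0.7]
gripper_width: 85.2
finger_force: 0.0
```

```bash
python3 -c "
from h import *
stone(25,'w_c',(438,-65))
stone(20,'w_d0',(471,58))"
```

```text
t 14.1 tcp [434.4 -65.4 158.9] rpy [-3.141 -0.     1.255] w 85.2 cam [458.   4. 293.]
c [439.1 -65.9] LxW [36.2 28.8] ang 0.386 tool dxy [1.  4.6] spin deg 49.8 bbox (304, 207, 41, 42)
t 14.15 tcp [435.3 -65.1 159. ] rpy [ 3.141 -0.     1.256] w 85.1 cam [459.   4. 294.]
c [471.4  57.2] LxW [26.8 20.8] ang 0.483 tool dxy [127.4  -3.6] spin deg 44.2 bbox (297, 43, 33, 40)
```

View pics/w_c.png

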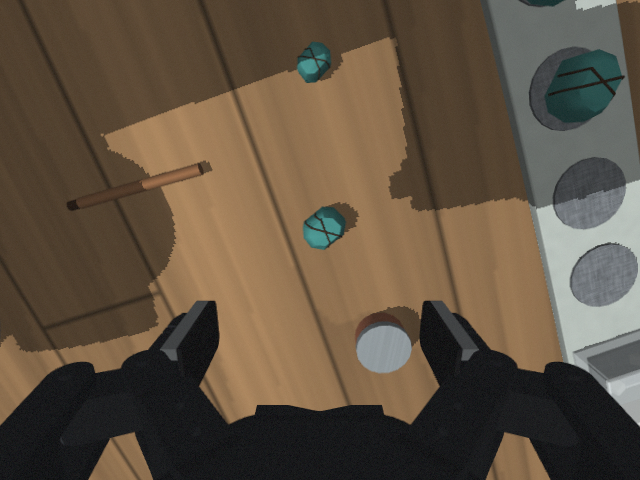

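Stone c is at (324,228), stone d at (314,62), and a white jar at (384,345). I'll turn above c, refine, and check clearance to the jar.

Request:
{"fn": "arm_command", "kwargs": {"dp": [[0, 0, 10], [0, 0, 10], [0, 0, 10], [0, 0, 10], [0, 0, 10], [0, 0, 10], [0, 0, 0], [0, 0, 0]], "spin": [8.3, 8.3, 8.3, 8.3, 8.3, 8.3, 0, 0], "fingers": [0, 0, 0, 0, 0, 0, 0, 0]}}

```text
time: 15.0
tool_pos: [435.4, -64.7, 99.1]
orientation: [-3.141, 0.0, 0.391]
wrist_force: [-0.2, 0.5, 0.2]
gripper_width: 85.3
finger_force: 0.0
```

```bash
python3 - <<'E'
from h import *
stone(25,'w_c2',(438,-65))
a,b=r.get_calibration('scene'),r.get_calibration('side')
print('jar',tri(a,(206,302),b,(391,219)))
E
```

```text
t 15.0 tcp [435.4 -64.7  99.1] rpy [-3.141  0.     0.391] w 85.3 cam [504. -37. 234.]
c [439.8 -65.9] LxW [39.5 27.2] ang 0.36 tool dxy [3.6 2.7] spin deg 1.8 bbox (302, 219, 42, 57)
jar (array([ 456.52357093, -186.34048894,   14.27559325]), np.float64(1.6399764754964936))
```

View pics/w_c2.png

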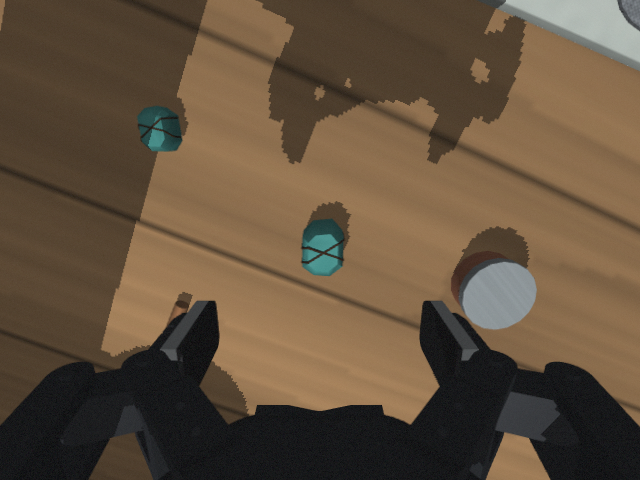

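Stone c is at (323,247), aligned, and the jar at (498,295) and the pencil are both clear. The earlier grasps showed about 6 N upward at z = 14.5, because the tips swing forward onto the table as they close. This time I'll stay slightly higher.

Request:
{"fn": "arm_command", "kwargs": {"dp": [[3.6, 2.7, 20], [0, 0, 25], [0, 0, 25], [0, 0, 12], [0, 0, 0], [0, 0, 0], [0, 0, 0], [0, 0, 0], [0, 0, 0], [0, 0, 0], [0, 0, 0], [0, 0, 0]], "spin": [1.8, 0, 0, 0, 0, 0, 0, 0, 0, 0, 0, 0], "fingers": [0.2, 0.2, 0.2, 0.2, 0.2, 0.9, 0.9, 0.9, 0.9, 0.9, 0.9, 0.9], "force": 30}}

```text
time: 16.25
tool_pos: [440.5, -66.5, 18.5]
orientation: [3.141, -0.002, 0.356]
wrist_force: [-0.9, 0.2, 6.1]
gripper_width: 25.7
finger_force: 29.6
```

Request:
{"fn": "arm_command", "kwargs": {"dp": [[0, 0, -20], [0, 0, -40], [0, 0, -45], [31.7, 18.6, 0], [31.7, 18.6, 0], [31.7, 18.6, 0], [31.7, 18.6, 0], [31.7, 18.6, 0], [31.7, 18.6, 0], [0, 0, 0], [0, 0, 0], [0, 0, 0]], "spin": [0, 0, 0, 0, 0, 0, 0, 0, 0, -8.5, -8.5, -8.5], "fingers": [0.9, 0.9, 0.9, 0.9, 0.9, 0.9, 0.9, 0.9, 0.9, 0.9, 0.9, 0.9]}}

```text
time: 17.45
tool_pos: [656.6, -104.8, 122.2]
orientation: [-3.141, 0.0, 0.807]
wrist_force: [0.2, 0.3, -0.8]
gripper_width: 25.7
finger_force: 30.0
```

Request:
{"fn": "arm_command", "kwargs": {"dp": [[0, 0, 0], [0, 0, 0], [0, 0, 0], [0, 0, 0], [0, 0, 0], [0, 0, 0], [0, 0, 0]], "spin": [-8.5, -8.5, -8.5, -8.5, 0, 0, 0], "fingers": [0.9, 0.9, 0.9, 0.9, 0.9, 0.9, 0.9]}}

```text
time: 18.15
tool_pos: [656.4, -104.8, 122.5]
orientation: [3.141, 0.0, 1.391]
wrist_force: [-0.7, 0.1, -0.4]
gripper_width: 26.0
finger_force: 30.0
```

```bash
python3 -c "
from h import *
held(25,18.5,'w_hc')
lookpads('w_pc',[2,3])"
```

```text
held x -22.6 20.1 mid -1.3 y -12.7 14.7 w 25.99611186334409 z 122.45134035171498
t 18.2 [ 656.4 -104.8  122.4] [3.142 0.    1.392] w 25.5
[[319. 242.]
 [345. 332.]]
pad [ 657.1 -105.6] n 49 mad 0.47 mean r 29.96
pad [ 672.2 -187.8] n 39 mad 2.5 mean r 31.19
  tool dxy [-0.7  0.8]
  tool dxy [-78.9  30.3]
```

View pics/w_pc.png

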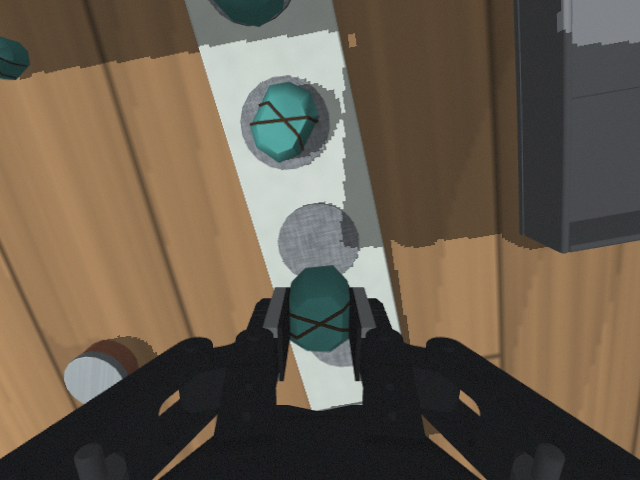

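Stone c is held at (320,308), pad 2 is at (319,242), and stone b sits centred on its pad at (285,122).

Request:
{"fn": "arm_command", "kwargs": {"dp": [[0.4, 0.8, 20], [0, 0, 30], [0, 0, 25], [0, 0, 10], [0, 0, 0], [0, 0, 0]], "spin": [0, 0, 0, 0, 0, 0], "fingers": [0.9, 0.9, 0.9, 0.9, 0.9, 0.9]}}

```text
time: 18.85
tool_pos: [658.0, -104.6, 38.2]
orientation: [3.141, -0.0, 1.393]
wrist_force: [-0.4, -0.5, -0.3]
gripper_width: 25.8
finger_force: 30.0
```

Request:
{"fn": "arm_command", "kwargs": {"dp": [[0, 0, 3.5], [0, 0, 1.5], [0, 0, 0], [0, 0, 0], [0, 0, 0], [0, 0, 0], [0, 0, -5], [0, 0, -25], [0, 0, -35], [0, 0, -40], [0, 0, 0], [0, 0, 0]], "spin": [0, 0, 0, 0, 0, 0, 0, 0, 0, 0, 0, 0], "fingers": [0.9, 0.9, 0.9, 0.4, 0.4, 0.4, 0.3, 0, 0, 0, 0, 0]}}

```text
time: 20.05
tool_pos: [658.3, -104.7, 138.9]
orientation: [3.139, -0.0, 1.394]
wrist_force: [-0.1, 0.2, -0.4]
gripper_width: 85.7
finger_force: 0.0
```

```bash
python3 -c "
from h import *
onpad(25,2,'p_c'); onpad(30,1,'p_c')"
```

```text
stone [ 658.9 -106.2] [38.8 26.7] err [ 1.3 -1.8]
20.05 [ 658.3 -104.7  138.9] [ 3.139 -0.     1.394] 85.6769691003373
stone [650.7 -19.6] [46.  34.7] err [-0.  -0.1]
20.1 [ 657.2 -104.5  137.3] [ 3.141 -0.     1.394] 85.26567707176402
```

Request:
{"fn": "arm_command", "kwargs": {"dp": [[21, -35.2, 0], [21, -35.2, 0], [21, -35.2, 0], [21, -35.2, 0], [21, -35.2, 0], [21, -35.2, 0], [0, 0, 0], [0, 0, 0], [0, 0, 10], [0, 0, 10], [0, 0, 10], [0, 0, 10]], "spin": [0, 0, 0, 0, 0, 0, 8.5, 8.5, 8.5, 8.5, 8.5, 8.5], "fingers": [0, 0, 0, 0, 0, 0, 0, 0, 0, 0, 0, 0]}}

```text
time: 21.35
tool_pos: [470.1, 56.5, 95.5]
orientation: [-3.14, 0.003, 0.498]
wrist_force: [1.0, 0.3, -0.1]
gripper_width: 85.3
finger_force: 0.0
```

Request:
{"fn": "arm_command", "kwargs": {"dp": [[0, 0, 0], [0, 0, 0]], "spin": [2, 0], "fingers": [0, 0]}}

```text
time: 21.55
tool_pos: [469.9, 56.5, 95.6]
orientation: [-3.14, 0.003, 0.469]
wrist_force: [-0.1, -0.2, -0.0]
gripper_width: 85.2
finger_force: 0.0
```

```bash
python3 -c "
from h import *
stone(20,'w_d',(471,58))"
```

```text
t 21.55 tcp [469.9  56.5  95.6] rpy [-3.14e+00  3.00e-03  4.69e-01] w 85.2 cam [537.  90. 230.]
c [471.8  57.9] LxW [29.6 19.4] ang 0.479 tool dxy [ 2.3 -0.4] spin deg -0.6 bbox (303, 228, 30, 43)
```

View pics/w_d.png

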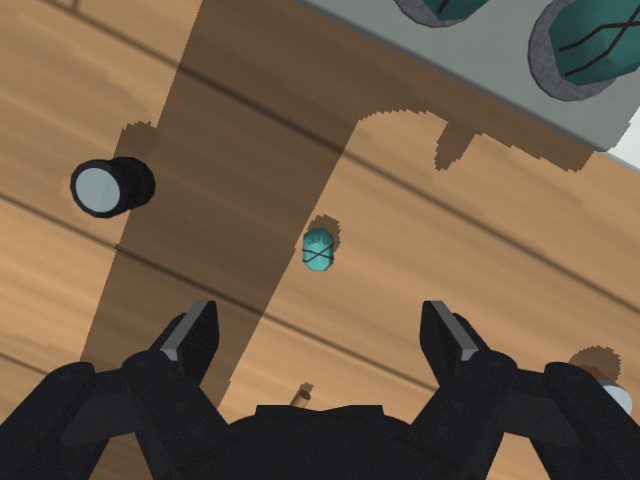

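Stone d is at (318,250), aligned, with the loupe at (113,187) well clear.

Request:
{"fn": "arm_command", "kwargs": {"dp": [[2.3, -0.4, 20], [0, 0, 25], [0, 0, 25], [0, 0, 7.5], [0, 0, 0], [0, 0, 0], [0, 0, 0], [0, 0, 0], [0, 0, 0], [0, 0, 0], [0, 0, 0], [0, 0, 0]], "spin": [0, 0, 0, 0, 0, 0, 0, 0, 0, 0, 0, 0], "fingers": [0.2, 0.2, 0.2, 0.2, 0.2, 1, 1, 1, 1, 1, 1, 1], "force": 25}}

```text
time: 22.8
tool_pos: [474.3, 58.2, 20.7]
orientation: [3.141, -0.002, 0.469]
wrist_force: [0.0, -0.2, 5.6]
gripper_width: 17.1
finger_force: 24.6
```

Request:
{"fn": "arm_command", "kwargs": {"dp": [[0, 0, -20], [0, 0, -40], [0, 0, -45], [6.9, 33.4, 0], [6.9, 33.4, 0], [6.9, 33.4, 0], [6.9, 33.4, 0], [6.9, 33.4, 0], [6.9, 33.4, 0], [6.9, 33.4, 0], [6.9, 33.4, 0], [6.9, 33.4, 0]], "spin": [0, 0, 0, 0, 0, 0, 0, 0, 0, 0, 0, 0], "fingers": [1, 1, 1, 1, 1, 1, 1, 1, 1, 1, 1, 1]}}

```text
time: 24.0
tool_pos: [665.3, -183.2, 124.7]
orientation: [-3.141, 0.0, 0.469]
wrist_force: [-0.3, 0.7, -0.0]
gripper_width: 16.9
finger_force: 24.4
```

Request:
{"fn": "arm_command", "kwargs": {"dp": [[0, 0, 0], [0, 0, 0], [0, 0, 0], [0, 0, 0], [0, 0, 0], [0, 0, 0], [0, 0, 0], [0, 0, 0]], "spin": [-8.5, -8.5, -8.5, -8.5, -8.5, -8.5, 0, 0], "fingers": [1, 1, 1, 1, 1, 1, 1, 1]}}

```text
time: 24.8
tool_pos: [664.6, -182.0, 124.7]
orientation: [-3.141, -0.0, 1.355]
wrist_force: [-0.0, 0.3, 1.6]
gripper_width: 17.2
finger_force: 24.4
```

```bash
python3 -c "
from h import *
held(20,20.7,'w_hd')
lookpads('w_pd',[3])"
```

```text
held x -20.2 13.0 mid -3.6 y -7.9 10.1 w 17.231139107170026 z 124.71608363041403
t 24.85 [ 664.6 -182.   124.8] [-3.141 -0.     1.356] w 17.0
[[317. 241.]]
pad [ 663.5 -183.7] n 53 mad 0.03 mean r 30.02
  tool dxy [-1.9 -0.7]
```

View pics/w_pd.png

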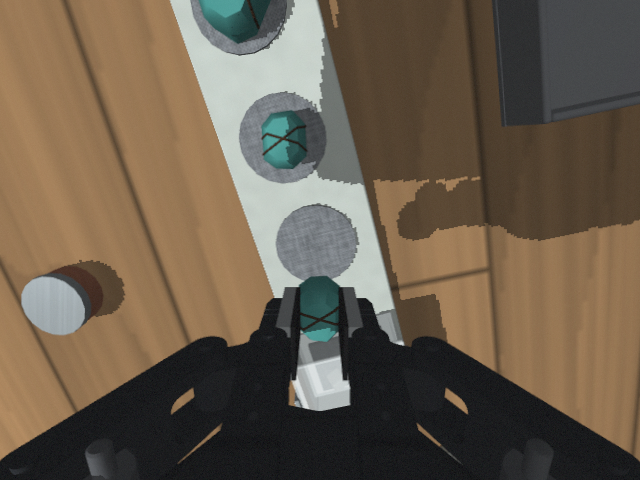

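Stone d is held at (320,308) and pad 3 is at (317,242). Stone c sits centred on its own pad at (284,138).

Request:
{"fn": "arm_command", "kwargs": {"dp": [[0.9, -0.7, 20], [0, 0, 30], [0, 0, 25], [0, 0, 10], [0, 0, 0], [0, 0, 0]], "spin": [0, 0, 0, 0, 0, 0], "fingers": [1, 1, 1, 1, 1, 1]}}

```text
time: 25.5
tool_pos: [664.8, -181.2, 40.8]
orientation: [3.141, 0.0, 1.358]
wrist_force: [-0.3, 1.0, 0.7]
gripper_width: 16.8
finger_force: 24.5
```

Request:
{"fn": "arm_command", "kwargs": {"dp": [[0, -0.5, 4], [0, 0, 1.5], [0, 0, 0], [0, 0, 0], [0, 0, 0], [0, 0, 0], [0, 0, -5], [0, 0, -25], [0, 0, -35], [0, 0, -40], [0, 0, 0], [0, 0, 0]], "spin": [0, 0, 0, 0, 0, 0, 0, 0, 0, 0, 0, 0], "fingers": [1, 1, 1, 0.5, 0.5, 0.5, 0.4, 0, 0, 0, 0, 0]}}

```text
time: 26.7
tool_pos: [664.7, -181.2, 141.0]
orientation: [3.139, 0.0, 1.359]
wrist_force: [0.0, -0.1, -1.0]
gripper_width: 85.4
finger_force: 0.0
```

```bash
sed -i 's/^PADS=.*/PADS=np.array([[646.3,71.0],[650.6,-19.5],[657.6,-105.2],[663.5,-183.7]])/' h.py; python3 -c "
from h import *
onpad(20,3,'p_d');onpad(25,2,'p_d2')
im=r.read_camera('scene');cv2.imwrite('pics/fin.png',cv2.resize(im[140:420,180:480],None,fx=2,fy=2))"
```

```text
stone [ 665.1 -184.6] [28.5 19.1] err [ 1.6 -0.9]
26.7 [ 664.7 -181.2  141. ] [3.139 0.    1.359] 85.40924472520854
stone [ 658.8 -107.1] [35.1 27. ] err [ 1.2 -1.9]
26.75 [ 663.6 -180.9  139.3] [3.141 0.    1.359] 85.60346136236228
```

View pics/fin.png

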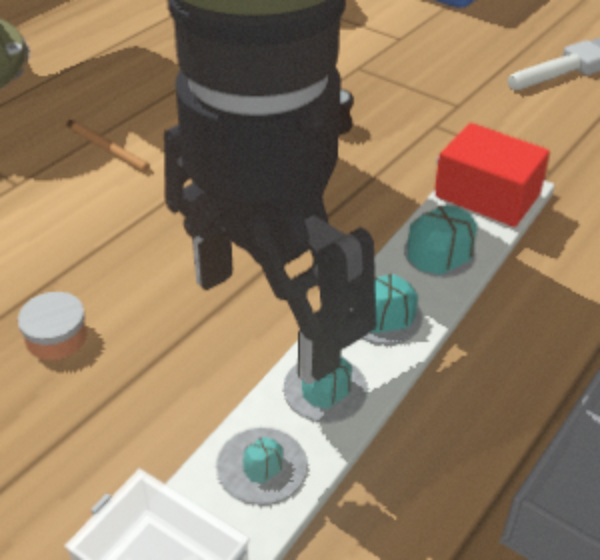

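The final view shows all four stones flat on their pads, with sizes falling from the drawer (495,170) to the smallest at (263,460). The centring errors are about 2 mm or less, and the gripper is clear at z = 140.

```bash
python3 -c "
from workcell import r
print(r.hand_in())"
```

```text
the job is handed in; nothing more can be done
None
```

The job is handed in: all four stones lie flat on their own pads, largest next to the red drawer down to the smallest farthest away, each within about 2 mm of its pad's centre, and the loupe was not touched; it took about 27 s of the 102 s allowed.

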